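Set the noodle roller's thickness wheel to its second notch

ROBOT

A 6-joint arm with a two-finger parallel gripper is mounted at the origin on a cart in front of the work surface, level with it; the furniture and walls round the work are solid. World frame = base frame: x ahead of the robot, y to its left, z up, the work surface at z = 0. Lengths are in mm, angles in rad, forces in N, time in s.
With the tool pointing down it reaches from about 275 to 975 mm from the base axis. Payload 8.4 kg.
Tool frame: the origin (TCP) lies at the very end of the fingers, on their centre line; the grasp point (between the pads) lies 19 mm behind it; z points along the fingers, y is the line along which they close (so a half turn about z gives the same grasp; the last joint's range is limited). The gripper opens to 92 mm and grips with 3 to 60 N. Pads are 20 mm wide; open, the fingers measure 128 mm over their backs; the gripper's body (75 mm by 189 mm) begins 69 mm behind the grasp point.
Start: joints at [-1.171, 0.353, 1.633, -0, 1.155, -0.002], TCP at [244.421, -575.227, 214.583] pointing down, gripper open.
Joint ranges: [-2.63, 2.63], [-0.92, 2.1], [0.06, 2.66], [-1.3, 4.44], [0, 2.69], [-3.02, 3.02]. Speed limits (rad/s): [2.22, 2.22, 2.79, 3.14, 3.14, 3.14].

INTERFACE

Orientations are given as a unit quaternion [x, y, z, w].
In Python, from workcell import bot, eyes gives the robot as it stands.
- The arm moves only by the tool arm_command, never from a script. Its argument "moves" is a list of rows, each a list of 2 entries, a list of its own where there are three numbers: the shift along the tool's x, y, z in mm, then the turn, a rotation vector about the tool's x, y, z in rad. A call has exactly 10 rows; each row shifts and turns the commanded pose from where the row before left it, along the tool's axes as they then stand; what a row does not reach is not made up. A row lasts 1/8 s, in which the tool goes at most 62.5 mm and 10.7 degrees, less where a joint would pass 70% of its speed; a pose out of reach is approached as far as the arm can. A call with a gripper value outside its range is refused whole. "claw" is the opening in per cent of the stroke, from 0 (shut) to 100 (fully open), set as the call begins (left out, the last holds). The fingers move at their own pace and stop on an object; "squeeze" is the grip in N (left out, the last holds). Time passes only in rows, so rows that do not move let the fingers close, or fill a call up. It gives the time, the measured TCP pose, the force, the opening and the grip force at its end, in the units of the state.
- bot.get_state(): the state, without advancing time (a new reading comes with each control period).
- eyes.get_image(name): name is "scene" or "top"; returns the picture (480x640x3 uint8, red, green, blue); there is no depth.
- eyes.camera_params(name): a dict with "K" (3x3 intrinsics, pixels), "k1" (the pictures are not rectified: a ray, as slopes to the right and down, at radius r is drawn at 1 + k1 r^2 times it, then the intrinsics apply), "T" (4x4, takes a point from camera to world coordinates). Camera axes: x right, y down, z forward; pixel columns grow to the right and rows downward; lengths in mm; the calibration is good to about 2 mm. A picture is of the moment at which its call begins. camera_params takes no time and is no camera call.
- bot.sign_off(): hands the job in; it is judged then, once.
Trained networks look in the newest picture that a camera, given by its name, has taken for a name from the list of things; names that differ only in an ending like _2 or _b are one class to them, and where a whole thing is asked for, a point or a joint stands for the part that bears it (a point fixed in the world has none). Each returns a list of dicts, best first, with "score" (0 to 1); they miss things now and then, are a little off and sometimes report something else, mostly with a low value. They report only what shows in the picture. A call takes as long as a camera call.
- eyes.look_for(target, camera): "centre" ([column, row] in pixels, amid what is visible of it).
The state is a dict: "time_s": time; "qpos": joint angles; "joint_velocities": joint speeds; "joint_efforts": joint torques, N m; "eef_pos": TCP position; "ee_rot": TCP orientation; "ft_force": force on the tool from outside, world axes, zero at the start; "moment": the same for the moment, N m; "finger_gap": finger opening in mm; "grip_force": force on a finger pad.
Only numpy, scipy, OpenCV 4.12 (cv2) and the standard library are available. Lean on these libraries where they do the work, as an engineer would, in place of code of your own. Each camera call takes 0.05 s, during which the arm holds its last target. There are 200 camera calls.

TASK

Set the hand noodle roller, now parked wide open for cleaning, to thickness two. Swing the keeper clear of the wheel, pull the sprung wheel up and turn it until the pointer tooth on its far rim stands over the second notch (the one with two dots), let it down fully home there without forcing it, and swing the keeper back over the wheel's skirt. Feel for the notch rather than forcing the tooth or the keeper, and leave everything else on the table where it stands.

Things in the scene. Friction and masses are not known exactly. Their poses are not given: they have to be found in the camera images.
- noodle_roller: Hand-cranked noodle roller, bolted down: aluminium base 176 x 206 mm, two cheeks, steel rollers, a dark bridge across the top (upper face 144 mm above the table). Origin: centre of its underside at table height; the wheel's vertical axis passes through it. Its x axis points to the far side (feed apron on -x), y to its left, z up. Angles below: from this x axis, counter-clockwise from above.
- wheel: Thickness wheel: black fluted knob, 58 mm across, 36 mm tall, on a flat skirt 88 mm across (top 167 mm above the table when down). Origin on its axis, 144 mm above the table when down; its x axis points to the pointer tooth. It slides up 11 mm at most against a spring (about 6 N to start, 8 N at the top, weight included) that always pulls it down.
- wheel_grip (a point): On the wheel's axis, 22 mm above the skirt's top, 14 mm below the knob's top: where to grip the knob, from any direction across. Turning it counter-clockwise (parking slot towards the notches) goes against the roller springs: 0.1 to 0.27 N m, friction included. Raised and let go it may spring back. It must be raised 7 mm to clear the plate, better 8 to 10 mm.
- pointer_tooth (a point): Centre of the lower end of the pointer tooth on the wheel's far rim, 46 mm from the axis. The tooth is 6.2 mm wide and reaches 8 mm down; a bright leg on its outer face shows beyond the plate. It starts in the parking slot, between -68 and -42 degrees. Standing on a land of the plate, it leaves the wheel 7 mm proud; press it with less than 30 N.
- notch_two (a point): Nominal place of the tooth's lower end when fully home in the second notch (10 degrees, 46 mm from the axis), a point fixed to the machine. The index plate was trued to the rollers at the last service and clamped by its slotted ears, so all notches lie up to 7 degrees (6 mm) to one side of nominal, differently each time: find the notch by looking or feeling.
- wheel_axis (a point): Point of the wheel's axis on the bridge, 144 mm above the table, centre of the dark index plate under the wheel: 100 mm across, upper face at 159 mm. In its far rim, nominally: parking slot from -84 to -31 degrees, then notches at -12, 10, 32 and 54, each 8 mm wide (0.9 mm play to each side of the tooth) and 8 mm deep, with 1, 2, 3 and 4 raised dots below; flat lands between.
- keeper: Steel lever on a vertical pivot on the bridge, 68 mm to the right (-y) of the wheel's axis; origin on the pivot, 144 mm above the table. At home its y axis points to the wheel's axis and its flat tongue lies 1.5 mm above the skirt, so the wheel cannot rise. Swung 80 to 85 degrees counter-clockwise (post to the far side, tongue to the near side; stop at 86) it is clear. Stays where left.
- keeper_post (a point): Middle of the keeper's upright thumb post: 12 mm across, top 203 mm above the table, 36 mm from the pivot, opposite to the tongue; this point is 189 mm above the table. It can be pinched from above; 2.5 N moves it.
- keeper_tip (a point): End of the keeper's tongue (14 mm wide, 5 mm thick), 34 mm from the pivot; 34 mm from the wheel's axis when home (starts home, up to 15 degrees off), over 52 mm when clear. If the wheel stands proud, the tongue meets the skirt's edge and will not go home; that contact must stay under 20 N.
- mug_1: Bystander, to be left alone: white patterned mug, 78 x 110 x 90 mm, on the left. Origin: centre of its underside.
- tin_1: Bystander, to be left alone: round food tin, 75 mm across, 58 mm tall. Origin: centre of its underside.
- spice_jar_6: Bystander, to be left alone: spice jar with a screw cap, 45 mm across, 106 mm tall. Origin: centre of its underside.
- onion_1: Bystander, to be left alone: onion, 67 mm across, 71 mm tall. Origin: centre of its underside.
- mushroom_1: Bystander, to be left alone: mushroom, 37 mm across, 33 mm tall. Origin: centre of its underside.
- spoon_1: Bystander, to be left alone: spoon lying flat, 190 mm long. Origin: centre of its underside.
- ginger_1: Bystander, to be left alone: piece of ginger, 48 mm long, 14 mm thick. Origin: centre of its underside.
- plastic_cup: Bystander, to be left alone: upturned white plastic cup, 85 mm across, 102 mm tall. Origin: centre of its underside.

How it is judged:
By the outcome, as a careful person would: the job done as asked, in the order asked, and still so for the second after the job is handed in, with the robot touching nothing.
It also fails if it takes over 72 s, if anything falls off the work surface, if the arm or the gripper's body presses on something with over 40 N, if the wrist force passes 120 N, or if a joint passes its speed limit or range.

## Working session

There is one attempt and no reset: what is moved stays moved. The work goes in short steps, Python scripts to look and compute and a tool call to move; the robot and the scene stay as the last step left them, time stands still between calls to the robot, and variables do not carry over. Pictures are saved under pics/ and viewed, at most 10 in all, crops included, and the job is handed in when it is done.

Besides the shell and the picture viewer there is one more tool, called after ">>>" in YAML: its name, and indented under it one key for each argument. arm_command: Moves the arm, as the interface text tells. Its arguments: {"type":"object","properties":{"moves":{"type":"array"},"claw":{"type":"number"},"squeeze":{"type":"number"}},"required":["moves"]}

```bash
mkdir -p pics; cat > h.py <<'E'
import numpy as np,cv2
from workcell import bot,eyes
def proj(n,P):
    c=eyes.camera_params(n);T=np.array(c["T"]);K=np.array(c["K"])
    q=(np.atleast_2d(P)-T[:3,3])@T[:3,:3];s=q[:,:2]/q[:,2:]
    s=s*(1+c["k1"]*(s**2).sum(1,keepdims=True))
    return s@K[:2,:2].T+K[:2,2]
def ray(n,uv,z):
    c=eyes.camera_params(n);T=np.array(c["T"]);K=np.array(c["K"])
    d=(np.array(uv,float)-K[:2,2])/[K[0,0],K[1,1]];s=d.copy()
    for _ in range(20): s=d/(1+c["k1"]*(s@s))
    v=T[:3,:3]@np.r_[s,1];o=T[:3,3];return o+v*(z-o[2])/v[2]
def save(n,f,crop=None,k=1):
    im=eyes.get_image(n)[:,:,::-1]
    if crop: a,b,c,d=crop;im=im[b:d,a:c]
    cv2.imwrite("pics/"+f,cv2.resize(im,None,fx=k,fy=k,interpolation=cv2.INTER_CUBIC))
E
python3 - <<'E'
from h import *
np.set_printoptions(precision=2,suppress=True)
for n in("scene","top"):
    save(n,n+"0.png"); c=eyes.camera_params(n);print(n,c["K"],c["k1"],np.array(c["T"]))
    for t,z in(("noodle_roller",70),("wheel",165),("wheel_grip",189),("pointer_tooth",159),("keeper",150),("keeper_post",189),("keeper_tip",170)):
        for r in eyes.look_for(t,n)[:2]: print(t,np.round(r["centre"],1),round(r["score"],2),ray(n,r["centre"],z))
print(bot.get_state())
E
```

```text
scene [[560.23   0.   308.07]
 [  0.   560.23 240.2 ]
 [  0.     0.     1.  ]] -0.14405468902998647 [[  -0.65   -0.48    0.59 -335.19]
 [  -0.76    0.39   -0.52  752.33]
 [   0.02   -0.78   -0.62 1118.47]
 [   0.      0.      0.      1.  ]]
noodle_roller [290.3 285.7] 0.56 [536.4   43.16  70.  ]
wheel [289.6 257.6] 0.91 [542.6   40.29 165.  ]
wheel [393.3 219.4] 0.69 [ 484.99 -300.47  165.  ]
wheel_grip [287.6 256.9] 0.78 [525.93  60.43 189.  ]
pointer_tooth [285.1 255.5] 0.91 [562.46  39.61 159.  ]
keeper [305.8 240. ] 0.57 [586.76 -53.82 150.  ]
keeper [289.4 283.7] 0.28 [477.1   94.34 150.  ]
keeper_post [305.9 239.7] 0.66 [550.45 -22.4  189.  ]
keeper_tip [303.  237.4] 0.48 [581.35 -38.68 170.  ]
top [[434.95   0.   320.49]
 [  0.   434.95 234.8 ]
 [  0.     0.     1.  ]] 0.018168456392307544 [[  -0.01   -0.99    0.12  446.29]
 [  -1.      0.01   -0.    -60.39]
 [  -0.     -0.12   -0.99 1180.84]
 [   0.      0.      0.      1.  ]]
noodle_roller [282.5 253. ] 0.82 [539.94  36.97  70.  ]
wheel [274.5 246.6] 0.64 [547.26  47.35 165.  ]
wheel [281.7 255.1] 0.59 [527.03  30.54 165.  ]
[... 156 characters left out ...]
59.  ]
pointer_tooth [273.5 246.7] 0.66 [547.66  50.35 159.  ]
keeper [302.1 239.1] 0.53 [565.75 -16.91 150.  ]
keeper_post [301.4 240.1] 0.49 [558.94 -16.93 189.  ]
keeper_tip [304.2 236.8] 0.76 [568.78 -22.72 170.  ]
keeper_tip [156.3 296.2] 0.75 [436.46 318.1  170.  ]
{'time_s': 0.8, 'qpos': array([-1.17,  0.35,  1.63,  0.  ,  1.16, -0.  ]), 'joint_velocities': array([ 0., -0.,  0.,  0., -0., -0.]), 'joint_efforts': array([  0.  , -59.37, -33.46,   0.07,   0.02,   0.  ]), 'eef_pos': array([ 244.44, -575.22,  214.62]), 'ee_rot': array([0.98, 0.2 , 0.  , 0.  ]), 'ft_force': array([ 0.65, -0.01,  0.48]), 'moment': array([0.04, 0.01, 0.01]), 'grip_force': 0.0, 'finger_gap': 91.65482527499069}
```

View pics/scene0.png

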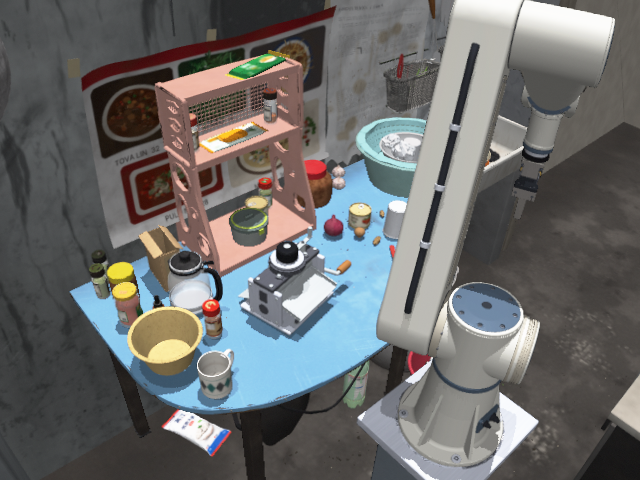

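View pics/top0.png

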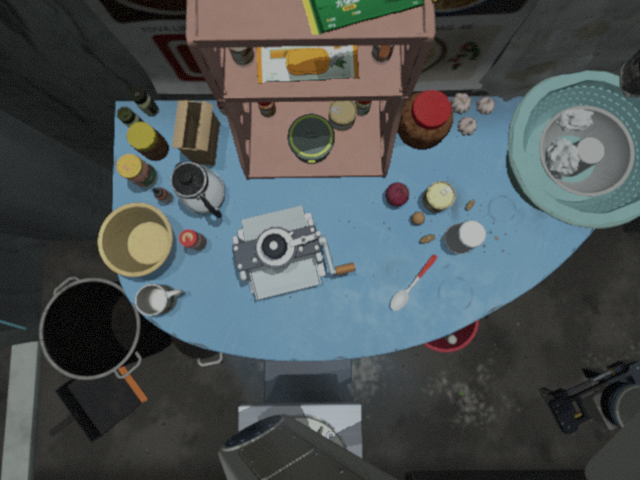

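The scene view shows the roller at about (290,285) with its wheel at (288,257). In the top view the wheel is at (275,246) and the keeper near (303,240), with the shelf behind. I'll zoom in.

```bash
python3 - <<'E'
from h import *
save("top","t1.png",(225,195,365,305),5.5)
save("scene","s1.png",(230,225,360,335),5.4)
E
```

```text
(no output)
```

View pics/t1.png

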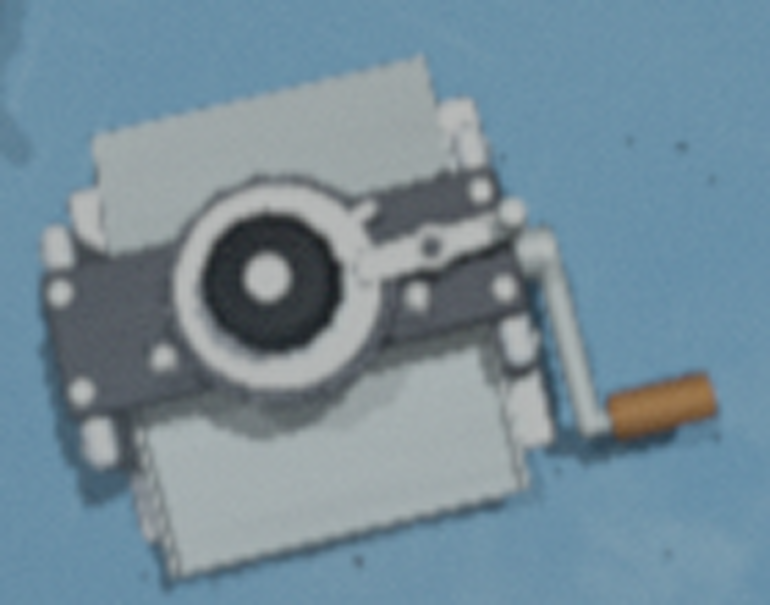

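View pics/s1.png

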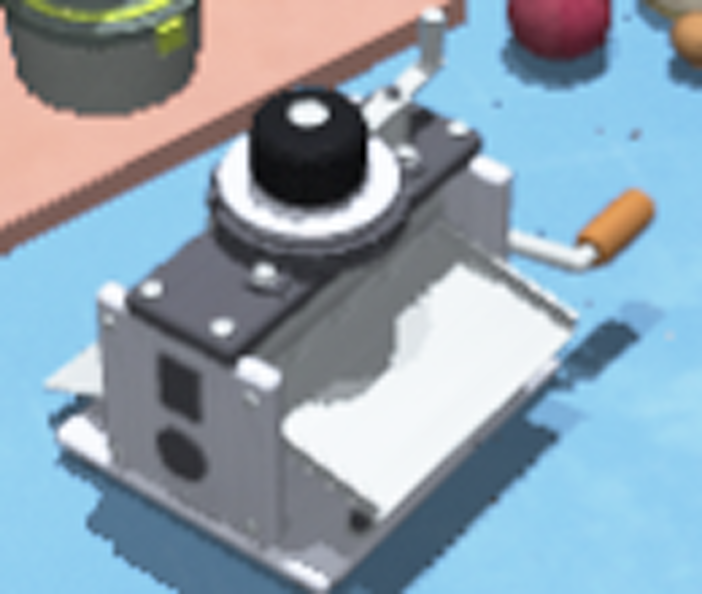

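Top crop: wheel skirt centre at crop (277,284), knob top (268,277), keeper pivot (431,247), post top (511,212), tongue tip (365,265), tooth leg (370,210). Bridge bolts are at (60,292), (480,188), (82,392) and (503,288). The scene crop shows knob top at (308,112) and post top at (432,15).

```bash
python3 - <<'E'
from h import *
np.set_printoptions(precision=1,suppress=True)
T=lambda u,v,z:ray("top",(225+u/5.5-.4,195+v/5.5-.4),z)
S=lambda u,v,z:ray("scene",(230+u/5.4-.4,225+v/5.4-.4),z)
for n,p in dict(skirt=T(277,284,167),knob=T(268,277,203),piv=T(431,247,155),post=T(511,212,203),tip=T(365,265,170),tooth=T(370,210,157),b1=T(60,292,148),b2=T(480,188,148),b3=T(82,392,148),b4=T(503,288,148),sknob=S(308,112,203),spost=S(432,15,203),sb1=S(150,288,148),sb2=S(458,128,148),sskirt=S(308,191,167)).items():print(n,p)
b=[T(60,292,148),T(480,188,148),T(82,392,148),T(503,288,148)]
d=b[0]-b[1]+b[2]-b[3];print(np.degrees(np.arctan2(-d[0],d[1])), sum(b)/4)
s=bot.get_state();print(s["ee_rot"])
E
```

```text
skirt [547.9  46.1 167. ]
knob [547.2  46.  203. ]
piv [564.2 -19.2 155. ]
post [572.7 -54.2 203. ]
tip [555.2   8.3 170. ]
tooth [580.4   6.9 157. ]
b1 [547.7 142.  148. ]
b2 [590.5 -40.5 148. ]
b3 [504.3 132.1 148. ]
b4 [546.6 -49.9 148. ]
sknob [550.8  43.4 203. ]
spost [571.8 -53.5 203. ]
sb1 [547.9 142.9 148. ]
sb2 [545.8 -50.  148. ]
sskirt [538.2  53.9 167. ]
13.141221780833597 [547.3  45.9 148. ]
[ 1.   0.2 -0.   0. ]
```

```bash
cat >> h.py <<'E'
from scipy.spatial.transform import Rotation as R
from scipy.linalg import logm,expm
AX=np.array([548.5,45.3]);YAW=13.5;PIV=AX+68*np.array([np.sin(np.radians(YAW)),-np.cos(np.radians(YAW))])
def tooldown(a): # tool y at world angle a deg
    a=np.radians(a+90);return R.from_euler('z',a)*R.from_euler('x',np.pi)
def post(k,r=36): # keeper swing k deg
    a=np.radians(YAW-90+k);return PIV+r*np.array([np.cos(a),np.sin(a)])
def M(p,r):
    T=np.eye(4);T[:3,:3]=r.as_matrix();T[:3,3]=p;return T
def cur():
    s=bot.get_state();return M(s["eef_pos"],R.from_quat(s["ee_rot"]))
def row(A,B,n): # constant row of a screw from A to B in n rows
    X=np.linalg.inv(A)@B;w=R.from_matrix(X[:3,:3]).as_rotvec();L=np.real(logm(X));E=expm(L/n)
    return np.round(E[:3,3],2).tolist(),np.round(w/n,4).tolist()
def st():
    s=bot.get_state();T=cur();y=T[:2,1];print("t",round(s["time_s"],2),"p",np.round(T[:3,3],1),"z",np.round(T[:3,2],3),"yang",round(np.degrees(np.arctan2(y[1],y[0])),1),"f",np.round(s["ft_force"],1),"m",np.round(s["moment"],2),"gap",round(s["finger_gap"],1),round(s["grip_force"],1))
E
python3 - <<'E'
from h import *
st();A=cur();p=post(0);print(p,post(83))
B=M([*p,250],R.from_matrix(A[:3,:3]));print(row(A,B,12));C=M([*p,250],tooldown(YAW));print(row(B,C,8))
E
```

```text
t 0.9 p [ 244.4 -575.2  214.6] z [ 0. -0. -1.] yang -67.0 f [-0.1  1.   1. ] m [ 0.04 -0.04  0.01] gap 91.9 0.0
[572.77831784 -55.82647172] [600.14287155 -16.74583889]
([42.11, -29.13, -2.95], [-0.0, -0.0, 0.0])
([0.0, -0.0, 0.0], [0.0, 0.0, -0.1756])
```

>>> arm_command:
  moves:
    - [[42.1, -29.1, -3], [0, 0, 0]]
    - [[42.1, -29.1, -3], [0, 0, 0]]
    - [[42.1, -29.1, -3], [0, 0, 0]]
    - [[42.1, -29.1, -3], [0, 0, 0]]
    - [[42.1, -29.1, -3], [0, 0, 0]]
    - [[42.1, -29.1, -3], [0, 0, 0]]
    - [[42.1, -29.1, -3], [0, 0, 0]]
    - [[42.1, -29.1, -3], [0, 0, 0]]
    - [[42.1, -29.1, -3], [0, 0, 0]]
    - [[42.1, -29.1, -3], [0, 0, 0]]
  claw: 50

```text
time_s: 2.15
eef_pos: [518.9, -141.2, 244.9]
ee_rot: [0.98, 0.2, 0.0, 0.0]
ft_force: [0.2, -0.6, -0.8]
finger_gap: 45.9
grip_force: 0.0
```

>>> arm_command:
  moves:
    - [[42.1, -29.1, -3], [0, 0, 0]]
    - [[42.1, -29.1, -3], [0, 0, 0]]
    - [[0, 0, 0], [0, 0, -0.1756]]
    - [[0, 0, 0], [0, 0, -0.1756]]
    - [[0, 0, 0], [0, 0, -0.1756]]
    - [[0, 0, 0], [0, 0, -0.1756]]
    - [[0, 0, 0], [0, 0, -0.1756]]
    - [[0, 0, 0], [0, 0, -0.1756]]
    - [[0, 0, 0], [0, 0, -0.1756]]
    - [[0, 0, 0], [0, 0, -0.1756]]

```text
time_s: 3.4
eef_pos: [572.8, -56.2, 250.6]
ee_rot: [0.617, 0.787, 0.0, 0.0]
ft_force: [0.0, 0.1, -0.3]
finger_gap: 45.9
grip_force: 0.0
```

```bash
python3 - <<'E'
from h import *
st();A=cur();p=post(0);B=M([*p,178],tooldown(YAW));print(row(A,B,5))
D=M([*post(83),178],tooldown(YAW+83));print(row(B,D,10))
E
```

```text
t 3.4 p [572.8 -56.2 250.6] z [ 0.  0. -1.] yang 13.8 f [ 0.   0.1 -0.3] m [-0.02 -0.06  0.  ] gap 45.9 0.0
([0.08, 0.01, 14.52], [0.0, -0.0, 0.0012])
([0.38, 5.2, 0.0], [0.0, 0.0, -0.1449])
```

Tracking is excellent. Down and close gently.

>>> arm_command:
  moves:
    - [[0, 0, 14.5], [0, 0, 0]]
    - [[0, 0, 14.5], [0, 0, 0]]
    - [[0, 0, 14.5], [0, 0, 0]]
    - [[0, 0, 14.5], [0, 0, 0]]
    - [[0, 0, 14.5], [0, 0, 0]]
    - [[0, 0, 0], [0, 0, 0]]
    - [[0, 0, 0], [0, 0, 0]]
    - [[0, 0, 0], [0, 0, 0]]
    - [[0, 0, 0], [0, 0, 0]]
    - [[0, 0, 0], [0, 0, 0]]

```text
time_s: 4.65
eef_pos: [573.0, -56.3, 178.4]
ee_rot: [0.619, 0.785, 0.0, 0.0]
ft_force: [-0.2, 0.3, 0.8]
finger_gap: 45.9
grip_force: 0.0
```

>>> arm_command:
  moves:
    - [[0, 0, 0], [0, 0, 0]]
    - [[0, 0, 0], [0, 0, 0]]
    - [[0, 0, 0], [0, 0, 0]]
    - [[0, 0, 0], [0, 0, 0]]
    - [[0, 0, 0], [0, 0, 0]]
    - [[0, 0, 0], [0, 0, 0]]
    - [[0, 0, 0], [0, 0, 0]]
    - [[0, 0, 0], [0, 0, 0]]
    - [[0, 0, 0], [0, 0, 0]]
    - [[0, 0, 0], [0, 0, 0]]
  claw: 5
  squeeze: 5

```text
time_s: 5.9
eef_pos: [572.9, -56.3, 178.1]
ee_rot: [0.619, 0.785, 0.0, 0.0]
ft_force: [1.0, -0.4, -0.7]
finger_gap: 11.8
grip_force: 5.0
```

```bash
python3 - <<'E'
from h import *
st()
save("top","t2.png",(245,195,365,285),6)
E
```

```text
t 5.9 p [572.9 -56.3 178.1] z [ 0.  0. -1.] yang 13.5 f [ 1.  -0.4 -0.7] m [ 0.   -0.44  0.01] gap 11.8 5.0
```

View pics/t2.png

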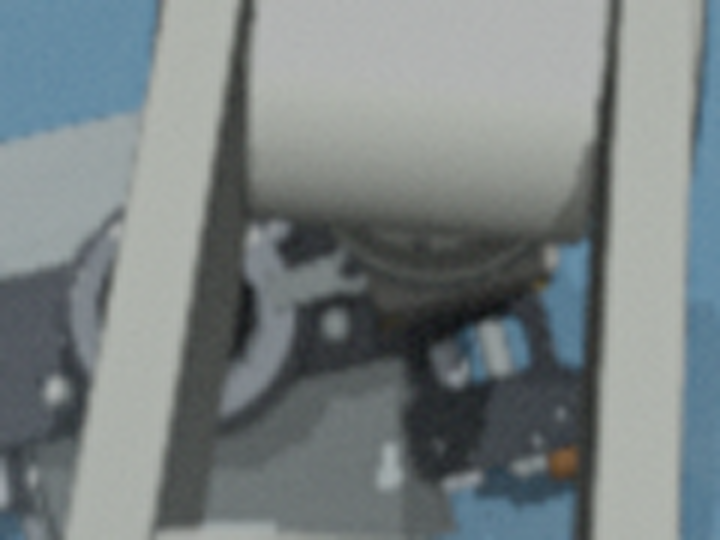

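The picture is mostly blocked by the arm; keeper tongue at about (320,275), still over the skirt. The 11.8 mm gap confirms the post is pinched, so I'll swing it.

>>> arm_command:
  moves:
    - [[0.4, 5.2, 0], [0, 0, -0.144]]
    - [[0.4, 5.2, 0], [0, 0, -0.144]]
    - [[0.4, 5.2, 0], [0, 0, -0.144]]
    - [[0.4, 5.2, 0], [0, 0, -0.144]]
    - [[0.4, 5.2, 0], [0, 0, -0.144]]
    - [[0.4, 5.2, 0], [0, 0, -0.144]]
    - [[0.4, 5.2, 0], [0, 0, -0.144]]
    - [[0.4, 5.2, 0], [0, 0, -0.144]]
    - [[0.4, 5.2, 0], [0, 0, -0.144]]
    - [[0.4, 5.2, 0], [0, 0, -0.144]]

```text
time_s: 7.2
eef_pos: [599.5, -17.2, 178.0]
ee_rot: [-0.055, 0.998, -0.0, -0.001]
ft_force: [-0.1, -0.6, 1.6]
finger_gap: 11.7
grip_force: 5.0
```

```bash
python3 - <<'E'
from h import *
st();d=cur()[:2,3]-PIV;print(np.degrees(np.arctan2(d[1],d[0]))-YAW+90,np.hypot(*d))
E
```

```text
t 7.2 p [599.5 -17.2 178. ] z [-0.001 -0.    -1.   ] yang 96.3 f [-0.1 -0.6  1.6] m [-0.15  0.   -0.03] gap 11.7 5.0
82.39788529666338 35.348550034083765
```

>>> arm_command:
  moves:
    - [[0, 0, 0], [0, 0, 0]]
    - [[0, 0, 0], [0, 0, 0]]
    - [[0, 0, 0], [0, 0, 0]]
    - [[0, 0, -10], [0, 0, 0]]
    - [[0, 0, -16], [0, 0, 0]]
    - [[0, 0, -16], [0, 0, 0]]
    - [[0, 0, -16], [0, 0, 0]]
    - [[0, 0, -14], [0, 0, 0]]
    - [[0, 0, 0], [0, 0, 0.17]]
    - [[0, 0, 0], [0, 0, 0.17]]
  claw: 40

```text
time_s: 8.45
eef_pos: [600.4, -17.1, 250.9]
ee_rot: [0.12, 0.993, 0.0, 0.0]
ft_force: [0.3, -0.6, 0.7]
finger_gap: 37.0
grip_force: 0.0
```

>>> arm_command:
  moves:
    - [[0, 0, 0], [0, 0, 0.18]]
    - [[0, 0, 0], [0, 0, 0.18]]
    - [[0, 0, 0], [0, 0, 0.18]]
    - [[0, 0, 0], [0, 0, 0.18]]
    - [[0, 0, 0], [0, 0, 0.18]]
    - [[0, 0, 0], [0, 0, 0.18]]
    - [[0, 0, 0], [0, 0, 0.18]]
    - [[0, 0, 0], [0, 0, 0.18]]
    - [[0, 0, 0], [0, 0, 0.18]]
    - [[0, 0, 0], [0, 0, 0]]
  claw: 100

```text
time_s: 9.7
eef_pos: [600.2, -17.1, 250.5]
ee_rot: [0.8, 0.6, 0.0, 0.0]
ft_force: [-0.7, -0.7, 0.1]
finger_gap: 91.9
grip_force: 0.0
```

```bash
python3 - <<'E'
from h import *
st();A=cur();B=M([*AX,250],tooldown(YAW-30));print(row(A,B,5)); C=M([*AX,170.5],tooldown(YAW-30));print(row(B,C,5))
E
```

```text
t 9.7 p [600.2 -17.1 250.5] z [ 0. -0. -1.] yang -16.2 f [-0.7 -0.7  0.1] m [-0.05 -0.05  0.01] gap 91.9 0.0
([9.07, -13.44, 0.1], [0.0, -0.0, 0.001])
([0.0, -0.0, 15.9], [0.0, 0.0, -0.0])
```

>>> arm_command:
  moves:
    - [[9.1, -13.4, 0], [0, 0, 0]]
    - [[9.1, -13.4, 0], [0, 0, 0]]
    - [[9.1, -13.4, 0], [0, 0, 0]]
    - [[9.1, -13.4, 0], [0, 0, 0]]
    - [[9.1, -13.4, 0], [0, 0, 0]]
    - [[0, 0, 15.9], [0, 0, 0]]
    - [[0, 0, 15.9], [0, 0, 0]]
    - [[0, 0, 15.9], [0, 0, 0]]
    - [[0, 0, 15.9], [0, 0, 0]]
    - [[0, 0, 15.9], [0, 0, 0]]

```text
time_s: 10.95
eef_pos: [548.6, 45.1, 169.2]
ee_rot: [0.8, 0.6, -0.0, -0.0]
ft_force: [0.2, -0.7, -0.1]
finger_gap: 91.8
grip_force: 0.0
```

```bash
python3 - <<'E'
from h import *
st();save("scene","s2.png",(230,205,360,295),6)
for t in("keeper_post","keeper_tip"):
  for r in eyes.look_for(t,"scene")[:1]: print(t,r,ray("scene",r["centre"],189 if 'post' in t else 171),proj("scene",[[*post(82),189],[*(2*PIV-post(82)),171]]))
E
```

```text
t 10.95 p [548.6  45.1 169.2] z [-0.001 -0.    -1.   ] yang -16.3 f [ 0.2 -0.7 -0.1] m [-0.03 -0.05 -0.03] gap 91.8 0.0
```

View pics/s2.png

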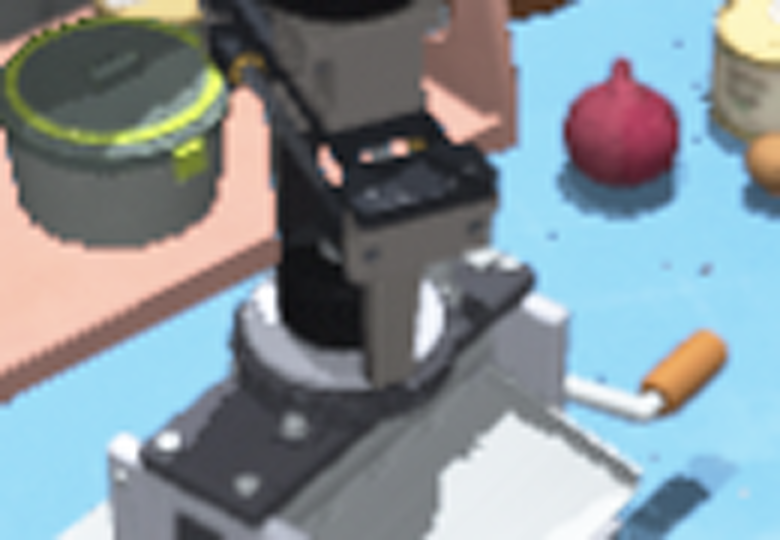

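The fingers straddle the knob just above the skirt (near finger tip at (390,380)). The keeper no longer lies over the skirt. Close.

>>> arm_command:
  moves:
    - [[0, 0, -1], [0, 0, 0]]
    - [[0, 0, 0], [0, 0, 0]]
    - [[0, 0, 0], [0, 0, 0]]
    - [[0, 0, 0], [0, 0, 0]]
    - [[0, 0, 0], [0, 0, 0]]
    - [[0, 0, 0], [0, 0, 0]]
    - [[0, 0, 0], [0, 0, 0]]
    - [[0, 0, 0], [0, 0, 0]]
    - [[0, 0, 0], [0, 0, 0]]
    - [[0, 0, 0], [0, 0, 0]]
  claw: 50
  squeeze: 30

```text
time_s: 12.35
eef_pos: [548.1, 45.6, 172.0]
ee_rot: [0.8, 0.6, -0.0, -0.0]
ft_force: [-3.9, 1.0, 5.0]
finger_gap: 56.6
grip_force: 30.0
```

```bash
python3 - <<'E'
from h import *
st()
E
```

```text
t 12.35 p [548.1  45.6 172. ] z [-0.001  0.    -1.   ] yang -16.3 f [-3.9  1.   5. ] m [ 0.17  0.61 -0.  ] gap 56.6 30.0
```

>>> arm_command:
  moves:
    - [[0, 0, -1], [0, 0, 0]]
    - [[0, 0, -1], [0, 0, 0]]
    - [[0, 0, -1], [0, 0, 0]]
    - [[0, 0, -1], [0, 0, 0]]
    - [[0, 0, -1], [0, 0, 0]]
    - [[0, 0, -1], [0, 0, 0]]
    - [[0, 0, -1], [0, 0, 0]]
    - [[0, 0, -1], [0, 0, 0]]
    - [[0, 0, -1], [0, 0, 0]]
    - [[0, 0, 0], [0, 0, 0]]

```text
time_s: 13.6
eef_pos: [548.1, 45.5, 180.4]
ee_rot: [0.8, 0.6, -0.0, -0.0]
ft_force: [-4.0, 2.8, -7.3]
finger_gap: 56.7
grip_force: 30.0
```

```bash
python3 - <<'E'
from h import *
st()
E
```

```text
t 13.6 p [548.1  45.5 180.4] z [-0.001  0.    -1.   ] yang -16.3 f [-4.   2.8 -7.3] m [ 0.67  0.63 -0.  ] gap 56.7 30.0
```

>>> arm_command:
  moves:
    - [[0, 0, 0], [0, 0, -0.06]]
    - [[0, 0, 0], [0, 0, -0.12]]
    - [[0, 0, 0], [0, 0, -0.12]]
    - [[0, 0, 0], [0, 0, -0.12]]
    - [[0, 0, 0], [0, 0, -0.12]]
    - [[0, 0, 0], [0, 0, -0.12]]
    - [[0, 0, 0], [0, 0, -0.12]]
    - [[0, 0, 0], [0, 0, -0.12]]
    - [[0, 0, 0], [0, 0, -0.12]]
    - [[0, 0, 0], [0, 0, -0.1]]

```text
time_s: 14.85
eef_pos: [547.8, 45.5, 180.2]
ee_rot: [0.358, 0.934, -0.0, -0.001]
ft_force: [-5.1, 3.6, -7.8]
finger_gap: 57.3
grip_force: 30.0
```

```bash
python3 - <<'E'
from h import *
st()
for n in("top","scene"):
  save(n,n+"3.png",(245,195,365,285) if n=="top" else (250,215,350,285),6)
  for r in eyes.look_for("pointer_tooth",n)[:2]: print(n,r)
  print(proj(n,[[AX[0]+50*np.cos(np.radians(YAW+a)),AX[1]+50*np.sin(np.radians(YAW+a)),167] for a in(-10,0,10)]))
E
```

```text
t 14.85 p [547.8  45.5 180.2] z [-0.002  0.    -1.   ] yang 48.1 f [-5.1  3.6 -7.8] m [ 0.82  0.68 -0.25] gap 57.3 30.0
[[273.95184308 224.91051096]
 [270.29135855 225.50512002]
 [266.77962965 226.71870773]]
scene {'centre': [287.7, 256.1], 'score': 0.64}
[[274.15770165 247.89625832]
 [271.91280555 249.4187937 ]
 [270.09610181 251.17052981]]
```

View pics/top3.png

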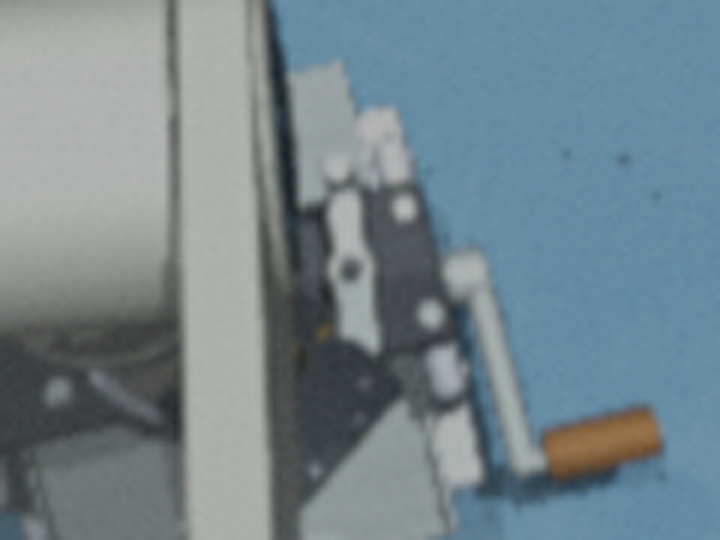

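The keeper is clear: post top at (338,165), pivot (350,270), tongue to (365,345). The tooth is hidden. The 0.25 N·m moment shows the wheel is turning against the springs. Now I'll lower and feel.

>>> arm_command:
  moves:
    - [[0, 0, 0.5], [0, 0, 0]]
    - [[0, 0, 0.5], [0, 0, 0]]
    - [[0, 0, 0.5], [0, 0, 0]]
    - [[0, 0, 0.5], [0, 0, 0]]
    - [[0, 0, 0], [0, 0, 0]]
    - [[0, 0, 0], [0, 0, 0]]
    - [[0, 0, 0], [0, 0, 0]]
    - [[0, 0, 0], [0, 0, 0]]
    - [[0, 0, 0], [0, 0, 0]]
    - [[0, 0, 0], [0, 0, 0]]

```text
time_s: 16.3
eef_pos: [547.8, 45.5, 179.1]
ee_rot: [0.359, 0.933, -0.0, -0.001]
ft_force: [-8.6, 3.6, 1.3]
finger_gap: 57.2
grip_force: 30.0
```

```bash
python3 - <<'E'
from h import *
st()
E
```

```text
t 16.3 p [547.8  45.5 179.1] z [-0.001  0.    -1.   ] yang 47.9 f [-8.6  3.6  1.3] m [ 0.82  1.15 -0.05] gap 57.2 30.0
```

>>> arm_command:
  moves:
    - [[0, 0, 0], [0, 0, -0.02]]
    - [[0, 0, 0], [0, 0, -0.02]]
    - [[0, 0, 0], [0, 0, -0.02]]
    - [[0, 0, 0], [0, 0, -0.02]]
    - [[0, 0, 0], [0, 0, -0.02]]
    - [[0, 0, 0], [0, 0, 0]]
    - [[0, 0, 0], [0, 0, 0]]
    - [[0, 0, 0], [0, 0, 0]]
    - [[0, 0, 0], [0, 0, 0]]
    - [[0, 0, 0], [0, 0, 0]]

```text
time_s: 17.55
eef_pos: [547.8, 45.5, 178.9]
ee_rot: [0.312, 0.95, -0.0, -0.001]
ft_force: [-7.4, 3.8, -1.6]
finger_gap: 56.9
grip_force: 30.0
```

```bash
python3 - <<'E'
from h import *
st()
E
```

```text
t 17.55 p [547.8  45.5 178.9] z [-0.002  0.    -1.   ] yang 53.6 f [-7.4  3.8 -1.6] m [ 0.8   1.08 -0.29] gap 56.9 30.0
```

>>> arm_command:
  moves:
    - [[0, 0, 0.3], [0, 0, -0.02]]
    - [[0, 0, 0], [0, 0, -0.02]]
    - [[0, 0, 0], [0, 0, -0.02]]
    - [[0, 0, 0], [0, 0, 0]]
    - [[0, 0, 0], [0, 0, 0]]
    - [[0, 0, 0], [0, 0, 0]]
    - [[0, 0, 0], [0, 0, 0]]
    - [[0, 0, 0], [0, 0, 0]]
    - [[0, 0, 0], [0, 0, 0]]
    - [[0, 0, 0], [0, 0, 0]]

```text
time_s: 18.8
eef_pos: [547.8, 45.5, 177.9]
ee_rot: [0.284, 0.959, -0.0, -0.001]
ft_force: [-6.3, 2.9, -6.9]
finger_gap: 57.0
grip_force: 30.0
```

```bash
python3 - <<'E'
from h import *
st()
E
```

```text
t 18.8 p [547.8  45.5 177.9] z [-0.002  0.    -1.   ] yang 57.0 f [-6.3  2.9 -6.9] m [ 0.82  0.78 -0.14] gap 57.0 30.0
```

The wheel dropped into a notch: z followed the command and the spring load came back. Lowering gently.

>>> arm_command:
  moves:
    - [[0, 0, 0.5], [0, 0, 0]]
    - [[0, 0, 0.5], [0, 0, 0]]
    - [[0, 0, 0.5], [0, 0, 0]]
    - [[0, 0, 0.5], [0, 0, 0]]
    - [[0, 0, 0.5], [0, 0, 0]]
    - [[0, 0, 0.5], [0, 0, 0]]
    - [[0, 0, 0], [0, 0, 0]]
    - [[0, 0, 0], [0, 0, 0]]
    - [[0, 0, 0], [0, 0, 0]]
    - [[0, 0, 0], [0, 0, 0]]

```text
time_s: 20.05
eef_pos: [547.8, 45.5, 175.0]
ee_rot: [0.284, 0.959, -0.0, -0.001]
ft_force: [-5.6, 4.2, -6.8]
finger_gap: 57.1
grip_force: 30.0
```

```bash
python3 - <<'E'
from h import *
st()
E
```

```text
t 20.05 p [547.8  45.5 175. ] z [-0.002  0.    -1.   ] yang 57.0 f [-5.6  4.2 -6.8] m [ 0.78  0.73 -0.15] gap 57.1 30.0
```

>>> arm_command:
  moves:
    - [[0, 0, 0.5], [0, 0, 0]]
    - [[0, 0, 0.5], [0, 0, 0]]
    - [[0, 0, 0.5], [0, 0, 0]]
    - [[0, 0, 0.5], [0, 0, 0]]
    - [[0, 0, 0.5], [0, 0, 0]]
    - [[0, 0, 0.5], [0, 0, 0]]
    - [[0, 0, 0.3], [0, 0, 0]]
    - [[0, 0, 0], [0, 0, 0]]
    - [[0, 0, 0], [0, 0, 0]]
    - [[0, 0, 0], [0, 0, 0]]

```text
time_s: 21.3
eef_pos: [547.8, 45.5, 172.1]
ee_rot: [0.284, 0.959, -0.0, -0.001]
ft_force: [-5.9, 3.6, -2.2]
finger_gap: 57.2
grip_force: 30.0
```

```bash
python3 - <<'E'
from h import *
st()
E
```

```text
t 21.3 p [547.8  45.5 172.1] z [-0.002  0.    -1.   ] yang 57.0 f [-5.9  3.6 -2.2] m [ 0.72  0.99 -0.22] gap 57.2 30.0
```

Home at z≈172. I'll seat it fully, release, rise and move aside to look.

>>> arm_command:
  moves:
    - [[0, 0, 0.4], [0, 0, 0]]
    - [[0, 0, 0], [0, 0, 0]]
    - [[0, 0, 0], [0, 0, 0]]
    - [[0, 0, 0], [0, 0, 0]]
    - [[0, 0, 0], [0, 0, 0]]
    - [[0, 0, 0], [0, 0, 0]]
    - [[0, 0, 0], [0, 0, 0]]
    - [[0, 0, 0], [0, 0, 0]]
    - [[0, 0, 0], [0, 0, 0]]
    - [[0, 0, 0], [0, 0, 0]]

```text
time_s: 22.55
eef_pos: [547.9, 45.5, 172.1]
ee_rot: [0.284, 0.959, -0.0, -0.001]
ft_force: [-7.1, 2.8, 0.3]
finger_gap: 57.0
grip_force: 30.0
```

>>> arm_command:
  moves:
    - [[0, 0, 0], [0, 0, 0]]
    - [[0, 0, 0], [0, 0, 0]]
    - [[0, 0, 0], [0, 0, 0]]
    - [[0, 0, 0], [0, 0, 0]]
    - [[0, 0, -10], [0, 0, 0]]
    - [[0, 0, -15], [0, 0, 0]]
    - [[0, 0, -15], [0, 0, 0]]
    - [[0, 0, -15], [0, 0, 0]]
    - [[0, 0, -15], [0, 0, 0]]
    - [[0, 0, -10], [0, 0, 0]]
  claw: 90

```text
time_s: 23.8
eef_pos: [548.9, 45.4, 252.9]
ee_rot: [0.284, 0.959, 0.0, 0.0]
ft_force: [0.6, 0.0, 0.5]
finger_gap: 82.6
grip_force: 0.0
```

```bash
python3 - <<'E'
from h import *
st();A=cur();B=M([470,-200,255],R.from_matrix(A[:3,:3]));print(row(A,B,5))
C=M([*post(82),250],tooldown(YAW+82));D=M([470,-200,250],tooldown(YAW+82));print(row(B,D,4),row(D,C,5))
E
```

```text
t 23.8 p [548.9  45.4 252.9] z [ 0.001  0.    -1.   ] yang 57.1 f [0.6 0.  0.5] m [ 0.02 -0.11  0.01] gap 82.6 0.0
([-13.45, -49.77, -0.45], [-0.0, -0.0, 0.0])
([0.0, -0.0, 1.25], [0.0001, 0.0002, -0.1678]) ([-29.42, 33.86, 0.0], [-0.0, 0.0, -0.0])
```

>>> arm_command:
  moves:
    - [[-13.5, -49.8, 0], [0, 0, 0]]
    - [[-13.5, -49.8, 0], [0, 0, 0]]
    - [[-13.5, -49.8, 0], [0, 0, 0]]
    - [[-13.5, -49.8, 0], [0, 0, 0]]
    - [[-13.5, -49.8, 0], [0, 0, 0]]
    - [[0, 0, 1], [0, 0, -0.168]]
    - [[0, 0, 1], [0, 0, -0.168]]
    - [[0, 0, 1], [0, 0, -0.168]]
    - [[0, 0, 1], [0, 0, -0.168]]
    - [[0, 0, 0], [0, 0, 0]]
  claw: 40

```text
time_s: 25.05
eef_pos: [469.8, -200.3, 247.7]
ee_rot: [-0.048, 0.999, 0.0, -0.0]
ft_force: [0.7, -0.1, -0.6]
finger_gap: 36.7
grip_force: 0.0
```

```bash
python3 - <<'E'
from h import *
st();save("top","t4.png",(235,195,365,295),6)
for t,z in(("pointer_tooth",159),("keeper_post",189)):
  for r in eyes.look_for(t,"top")[:2]: print(t,np.round(r["centre"],1),r["score"],ray("top",r["centre"],z))
for a in(-12,10,32):
  w=np.radians(YAW+a);print(a,proj("top",[AX[0]+50*np.cos(w),AX[1]+50*np.sin(w),157])[0],(proj("top",[AX[0]+50*np.cos(w),AX[1]+50*np.sin(w),157])[0]-[235,195]+.4)*6)
E
```

```text
t 25.05 p [ 469.8 -200.3  247.7] z [-0.  0. -1.] yang 95.5 f [ 0.7 -0.1 -0.6] m [ 0.07 -0.12  0.02] gap 36.7 0.0
pointer_tooth [274.9 245.8] 0.79 [549.74249671  47.04143497 159.        ]
keeper_post [299.9 238. ] 0.66 [563.84598485 -13.52828694 189.        ]
-12 [275.13711147 225.48561267] [243.22266882 185.313676  ]
10 [267.30077158 227.31918869] [196.20462947 196.31513215]
32 [260.67088936 231.92322348] [156.42533618 223.93934086]
```

View pics/t4.png

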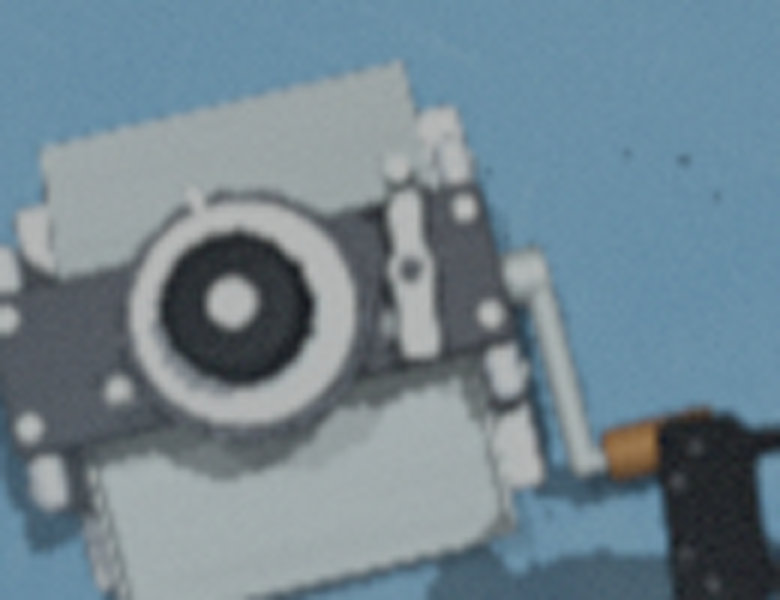

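The tooth leg shows at crop (196,196), exactly where 10° projects, so it is in notch two with the wheel down. The post is at (397,165). Now to bring the keeper home.

>>> arm_command:
  moves:
    - [[-29.5, 33.9, 0], [0, 0, 0]]
    - [[-29.5, 33.9, 0], [0, 0, 0]]
    - [[-29.5, 33.9, 0], [0, 0, 0]]
    - [[-29.5, 33.9, 0], [0, 0, 0]]
    - [[-29.5, 33.9, 0], [0, 0, 0]]
    - [[0, 0, 0], [0, 0, 0]]
    - [[0, 0, 0], [0, 0, 0]]
    - [[0, 0, 0], [0, 0, 0]]
    - [[0, 0, 0], [0, 0, 0]]
    - [[0, 0, 0], [0, 0, 0]]

```text
time_s: 26.45
eef_pos: [600.1, -17.9, 247.7]
ee_rot: [-0.048, 0.999, -0.0, 0.0]
ft_force: [-0.1, 0.1, 0.3]
finger_gap: 36.3
grip_force: 0.0
```

```bash
python3 - <<'E'
from h import *
st();print(post(82),ray("top",(235+397/6-.4,195+165/6-.4),203));A=cur();B=M([*post(82.4,35.5),178],tooldown(YAW+82.4));print(row(A,B,5))
E
```

```text
t 26.45 p [600.1 -17.9 247.7] z [ 0. -0. -1.] yang 95.5 f [-0.1  0.1  0.3] m [ 0.08 -0.18  0.01] gap 36.3 0.0
[600.20854788 -17.3707075 ] [598.56337134 -16.48061931 203.        ]
([0.07, 0.15, 13.95], [-0.0, 0.0, -0.0014])
```

>>> arm_command:
  moves:
    - [[0, 0.1, 13.9], [0, 0, 0]]
    - [[0, 0.1, 13.9], [0, 0, 0]]
    - [[0, 0.1, 13.9], [0, 0, 0]]
    - [[0, 0.1, 13.9], [0, 0, 0]]
    - [[0, 0.1, 13.9], [0, 0, 0]]
    - [[0, 0, 0], [0, 0, 0]]
    - [[0, 0, 0], [0, 0, 0]]
    - [[0, 0, 0], [0, 0, 0]]
    - [[0, 0, 0], [0, 0, 0]]
    - [[0, 0, 0], [0, 0, 0]]

```text
time_s: 27.7
eef_pos: [600.4, -16.8, 178.4]
ee_rot: [-0.048, 0.999, -0.0, 0.0]
ft_force: [-0.8, 0.1, -0.3]
finger_gap: 36.8
grip_force: 0.0
```

>>> arm_command:
  moves:
    - [[0, 0, 0], [0, 0, 0]]
    - [[0, 0, 0], [0, 0, 0]]
    - [[0, 0, 0], [0, 0, 0]]
    - [[0, 0, 0], [0, 0, 0]]
    - [[0, 0, 0], [0, 0, 0]]
    - [[0, 0, 0], [0, 0, 0]]
    - [[0, 0, 0], [0, 0, 0]]
    - [[0, 0, 0], [0, 0, 0]]
    - [[0, 0, 0], [0, 0, 0]]
    - [[0, 0, 0], [0, 0, 0]]
  claw: 5
  squeeze: 5

```text
time_s: 28.95
eef_pos: [600.3, -16.8, 178.1]
ee_rot: [-0.048, 0.999, -0.0, 0.0]
ft_force: [-0.9, 0.6, 0.3]
finger_gap: 11.9
grip_force: 5.0
```

```bash
python3 - <<'E'
from h import *
st();A=cur()
for k in (45,0):B=M([*post(k),178],tooldown(YAW+k));print(row(A,B,8 if k else 12))
E
```

```text
t 28.95 p [600.3 -16.8 178.1] z [ 0. -0. -1.] yang 95.6 f [-0.9  0.6  0.3] m [ 0.03 -0.15  0.  ] gap 11.9 5.0
([0.11, -2.97, 0.01], [-0.0, 0.0, 0.0809])
([0.24, -4.33, 0.01], [0.0, 0.0, 0.1193])
```

>>> arm_command:
  moves:
    - [[0.2, -3.6, 0], [0, 0, 0.1]]
    - [[0.2, -3.6, 0], [0, 0, 0.1]]
    - [[0.2, -3.6, 0], [0, 0, 0.1]]
    - [[0.2, -3.6, 0], [0, 0, 0.1]]
    - [[0.2, -3.6, 0], [0, 0, 0.1]]
    - [[0.2, -3.6, 0], [0, 0, 0.1]]
    - [[0.2, -3.6, 0], [0, 0, 0.1]]
    - [[0.2, -3.6, 0], [0, 0, 0.1]]
    - [[0.2, -3.6, 0], [0, 0, 0.1]]
    - [[0.2, -3.6, 0], [0, 0, 0.1]]

```text
time_s: 30.2
eef_pos: [587.4, -48.9, 178.2]
ee_rot: [0.438, 0.899, 0.0, 0.001]
ft_force: [3.3, -2.1, -2.4]
finger_gap: 11.8
grip_force: 5.0
```

```bash
python3 - <<'E'
from h import *
st();A=cur();B=M([*post(0),178],tooldown(YAW));print(row(A,B,7))
E
```

```text
t 30.2 p [587.4 -48.9 178.2] z [ 0.002 -0.    -1.   ] yang 38.1 f [ 3.3 -2.1 -2.4] m [-0.23 -0.76  0.05] gap 11.8 5.0
([0.08, -2.33, 0.03], [0.0002, 0.0002, 0.0613])
```

>>> arm_command:
  moves:
    - [[0.1, -2.3, 0], [0, 0, 0.061]]
    - [[0.1, -2.3, 0], [0, 0, 0.061]]
    - [[0.1, -2.3, 0], [0, 0, 0.061]]
    - [[0.1, -2.3, 0], [0, 0, 0.061]]
    - [[0.1, -2.3, 0], [0, 0, 0.061]]
    - [[0.1, -2.3, 0], [0, 0, 0.061]]
    - [[0.1, -2.3, 0], [0, 0, 0.061]]
    - [[0, 0, 0], [0, 0, 0]]
    - [[0, 0, 0], [0, 0, 0]]
    - [[0, 0, 0], [0, 0, 0]]

```text
time_s: 31.45
eef_pos: [573.0, -56.5, 178.3]
ee_rot: [0.617, 0.787, -0.0, 0.001]
ft_force: [1.9, -5.5, -3.4]
finger_gap: 12.0
grip_force: 5.0
```

```bash
python3 - <<'E'
from h import *
st();d=cur()[:2,3]-PIV;print(np.degrees(np.arctan2(d[1],d[0]))-YAW+90,np.hypot(*d))
E
```

```text
t 31.45 p [573.  -56.5 178.3] z [ 0.002 -0.002 -1.   ] yang 13.8 f [ 1.9 -5.5 -3.4] m [-1.01 -0.6  -0.03] gap 12.0 5.0
0.11381201543721886 36.68721402736783
```

Keeper home. Release, rise, move aside and check.

>>> arm_command:
  moves:
    - [[0, 0, 0], [0, 0, 0]]
    - [[0, 0, 0], [0, 0, 0]]
    - [[0, 0, 0], [0, 0, 0]]
    - [[0, 0, -10], [0, 0, 0]]
    - [[0, 0, -20], [0, 0, 0]]
    - [[0, 0, -20], [0, 0, 0]]
    - [[0, 0, -20], [0, 0, 0]]
    - [[0, 0, -10], [0, 0, 0]]
    - [[0, 0, 0], [0, 0, 0]]
    - [[0, 0, 0], [0, 0, 0]]
  claw: 40

```text
time_s: 32.7
eef_pos: [571.6, -55.3, 257.4]
ee_rot: [0.617, 0.787, -0.0, -0.0]
ft_force: [-0.1, -0.4, -0.5]
finger_gap: 36.5
grip_force: 0.0
```

```bash
python3 - <<'E'
from h import *
st();A=cur();B=M([440,-260,260],R.from_matrix(A[:3,:3]));print(row(A,B,8))
E
```

```text
t 32.7 p [571.6 -55.3 257.4] z [-0.001  0.    -1.   ] yang 13.8 f [-0.1 -0.4 -0.5] m [-0.01 -0.12 -0.01] gap 36.5 0.0
([-20.92, -22.08, -0.31], [0.0, -0.0, -0.0])
```

>>> arm_command:
  moves:
    - [[-20.9, -22, 0], [0, 0, 0]]
    - [[-20.9, -22, 0], [0, 0, 0]]
    - [[-20.9, -22, 0], [0, 0, 0]]
    - [[-20.9, -22, 0], [0, 0, 0]]
    - [[-20.9, -22, 0], [0, 0, 0]]
    - [[-20.9, -22, 0], [0, 0, 0]]
    - [[-20.9, -22, 0], [0, 0, 0]]
    - [[-20.9, -22, 0], [0, 0, 0]]
    - [[0, 0, 0], [0, 0, 0]]
    - [[0, 0, 0], [0, 0, 0]]

```text
time_s: 33.95
eef_pos: [441.0, -259.3, 257.6]
ee_rot: [0.617, 0.787, 0.0, -0.0]
ft_force: [0.9, -0.2, -0.1]
finger_gap: 36.9
grip_force: 0.0
```

```bash
python3 - <<'E'
from h import *
st()
a=eyes.get_image("top")[195:295,235:365,::-1];b=eyes.get_image("scene")[220:320,235:365,::-1]
cv2.imwrite("pics/f.png",np.hstack([cv2.resize(i,(400,308),interpolation=cv2.INTER_CUBIC) for i in(a,b)]))
E
```

```text
t 33.95 p [ 441.  -259.3  257.6] z [-0.     0.001 -1.   ] yang 13.8 f [ 0.9 -0.2 -0.1] m [-0.03 -0.07 -0.01] gap 36.9 0.0
```

View pics/f.png

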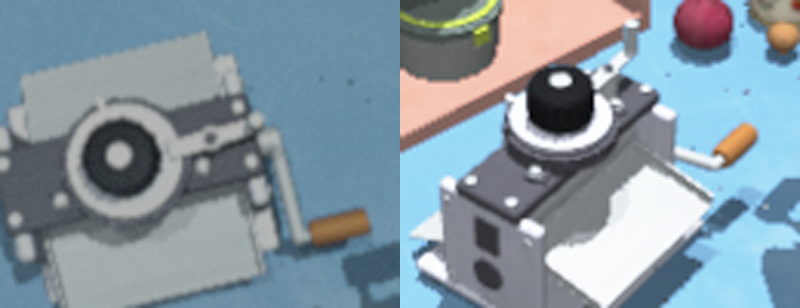

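The tooth is at (100,102) in notch two, the wheel is down, and the keeper tongue lies over the skirt at (180,147). The arm is clear.

```bash
python3 -c "
from workcell import bot
print(bot.sign_off())"
```

```text
the job is handed in; nothing more can be done
None
```

The roller is set to thickness two: the pointer tooth dropped fully home in the second notch, the keeper is back over the skirt, nothing else on the table was touched, and the job was handed in at about 34 s.

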